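# Clear a stuck slug from a clamped tube

## Task

A short metal slug is stuck in the upright tube that is clamped in the stand. Take the ejector rod out of its block, feel its shank into the tube's mouth and push gently until the slug drops out of the lower end into the cup beneath; never force the rod against the tube or the stand. Then put the rod back upright in the hole of its block, and leave the tee fitting and the bolt on the bench where they are.

Things in the scene. Friction and masses are not known exactly. Their poses are not given: they have to be found in the camera images.
- stand: Fixed bare-metal stand: base plate 125 x 90 x 10 mm, a column 116 mm high at its +x end, holding a clamp ring (48 mm outer, 31 mm inner diameter, 84 to 106 mm above the worktop) with an upright steel tube in it. Origin on the worktop below the ring's centre, z up. The rod may press on stand, tube and slug with 30 N at most; the slug needs about 10 N. Nothing on it gives.
- ring_centre (a point): Point on the clamp ring's axis, level with the tube's mouth, 125 mm above the worktop; z up. The tube (22 mm outer, 13 mm bore, square-edged, 60 mm long, bottom 65 mm above the worktop) lies against the ring's inside, held by a grub screw on the other side: the bore's axis is 4.5 mm from this point, in an unknown direction that differs each time.
- cup (a point): Centre of the floor of the cup (54 mm diameter, rim 36 mm above the worktop) fixed to the stand's base below the tube, 10 mm above the worktop.
- slug (a joint): How far the brass slug (diameter 12, length 16 mm) has slid down the bore, m. Its top face is 13 mm + this value below the tube's mouth; 0.002 to 0.012 at the start. Friction of about 10 N holds it until its top face is about 56 mm below the mouth (0.043); then it falls free and stands in the cup at 0.085.
- rod: Loose ejector rod, 119 mm long, about 90 g, upright in its block: round steel shank 9 mm thick, 72 mm long; collar 22 mm wide from 72 to 78 mm; black square handle 18 x 18 mm from 78 to 116 mm; small cap. Origin: centre of the shank's flat lower end; z along the rod to the handle; x, y square to the handle's flats. The collar stops on the tube's mouth with the shank's end 12 mm out below the tube.
- rod_tip (a point): Centre of the lower end of the rod's shank (the rod's origin).
- rod_handle (a point): Middle of the rod's square handle, 97 mm above the lower end.
- block: Fixed plain block, 60 x 60 mm, its top 60 mm above the worktop, on a plate 74 x 74 x 6 mm. One round hole of 12 mm diameter in the middle of its top, chamfered by 2 mm, 54 mm deep; the rod's end stands on its floor, 6 mm above the worktop. Origin: centre of the underside, z up.
- block_hole (a point): Centre of the hole's mouth in the block's top, 60 mm above the worktop.
- tee_fitting: Loose steel tee fitting lying on the worktop between stand and block, 113 x 72 x 22 mm; a bystander.
- bolt_2: Loose hex bolt standing on its head on the worktop, 46 mm high; a bystander.

How it is judged:
By the outcome, as a careful person would: the job done as asked, in the order asked, and still so for the second after the job is handed in, with the robot touching nothing.
It also fails if it takes over 67 s, if anything falls off the work surface, if the arm or the gripper's body presses on something with over 40 N, if the wrist force passes 120 N, or if a joint passes its speed limit or range.

## Robot

A 7-joint arm with a two-finger parallel gripper is mounted at the origin on a cart in front of the work surface, level with it; the furniture and walls round the work are solid. World frame = base frame: x ahead of the robot, y to its left, z up, the work surface at z = 0. Lengths are in m, angles in degrees, forces in N, time in s.
With the tool pointing down it reaches from about 0.425 to 0.875 m from the base axis. Payload 4.7 kg.
Tool frame: the origin (TCP) lies midway between the tips of the shut fingers; the grasp point (between the pads) lies 19 mm behind it; z points along the fingers, y is the line along which they close (so a half turn about z gives the same grasp; the last joint's range is limited). The gripper opens to 87 mm and grips with 3 to 60 N. Pads are 19 mm wide; open, the fingers measure 117 mm over their backs; the gripper's body (75 mm by 190 mm) begins 51 mm behind the grasp point.
Start: joints at [-70.755, 18.392, -4.016, 83.108, 1.295, 78.541, -3.26], TCP at [0.206, 0.617, 0.223] pointing down, gripper open.
Joint ranges: [-163.93, 163.93], [-17.29, 119.83], [-79.2, 71.16], [3.27, 140.29], [-89.18, 269.18], [5.43, 117.66], [-154.24, 154.24]. Speed limits (degrees/s): [147.25, 147.25, 180, 180, 180, 180, 180].

## Interface

Orientations are given as [roll, pitch, yaw] about the fixed x, y, z axes, in that order (R = Rz(yaw) Ry(pitch) Rx(roll)).
In Python, from cell import env, viewer, boxes_of, masks_of gives the robot as it stands. The module is installed in compiled form; this text tells all that it offers.
- The arm moves only by the tool apply_moves, never from a script. Its argument "moves" is a list of rows, each a list of 7 numbers: the shift along the tool's x, y, z scaled (see below), then the turn, a rotation vector about the tool's x, y, z scaled (see below), then the opening, from 0 (shut) to 1 (fully open). A call has 1 to 20 rows; each row is the pose to reach, as a shift and turn from the pose commanded when the call began, along the tool's axes at that moment; what a row does not reach only later rows make up. The controller multiplies each number of a shift by 0.2 m and each number of a turn by 1.5 rad. A row lasts 1/10 s, in which the tool goes at most 50 mm and 8.59 degrees, less where a joint would pass 70% of its speed; a pose out of reach is approached as far as the arm can. A call with a number of a shift or a turn outside -1 to 1 is refused whole. A call with a gripper value outside its range is refused whole. The fingers move at their own pace and stop on an object; "grip_force" is the grip in N (left out, the last holds). Time passes only in rows, so rows that repeat a pose let the fingers close. It gives the time, the measured TCP pose, the force, the opening and the grip force at its end, in the units of the state.
- env.get_obs(): the state, without advancing time (a new reading comes with each control period).
- viewer.read_camera(name): name is "side" or "top" or "wrist"; returns the picture (400x640x3 uint8, red, green, blue); there is no depth.
- viewer.get_calibration(name): a dict with "fov_y" (degrees; the focal length in pixels is half the picture's height over the tangent of half this angle, whatever the lens; pixels are square), "cx", "cy" (the principal point, pixels), "position" and "orientation" of the camera in the world. Camera axes: x right, y up, looking along -z (the intrinsics and any distortion apply to the point x, -y, -z); pixel columns grow to the right and rows downward; lengths in m; the calibration is good to about 2 mm. A picture is of the moment at which its call begins: read the wrist's pose just before it. get_calibration takes no time and is no camera call; for the wrist camera it gives the pose at the moment of the call.
- env.sign_off(): hands the job in; it is judged then, once.
Trained networks look in the newest picture that a camera, given by its name, has taken for a name from the list of things; names that differ only in an ending like _2 or _b are one class to them, and where a whole thing is asked for, a point or a joint stands for the part that bears it (a point fixed in the world has none). Each returns a list of dicts, best first, with "conf" (0 to 1); they miss things now and then, are a little off and sometimes report something else, mostly with a low value. They report only what shows in the picture. A call takes as long as a camera call.
- boxes_of(camera, target): "location" ([column, row] in pixels, amid what is visible of it).
- masks_of(camera, target): "pixels" (400x640 bool, what is visible of it) and "location" ([column, row] in pixels, amid what is visible of it).
The state is a dict: "time_s": time; "qpos": joint angles; "joint_velocities": joint speeds; "effort": joint torques, N m; "tool_pos": TCP position; "tool_rot": TCP orientation; "force": force on the tool from outside, world axes, zero at the start; "wrist_torque": the same for the moment, N m; "grip_width": finger opening in m; "grasp_force": force on a finger pad.
Only numpy, scipy, OpenCV 4.12 (cv2) and the standard library are available. Lean on these libraries where they do the work, as an engineer would, in place of code of your own. Each camera call takes 0.05 s, during which the arm holds its last target. There are 200 camera calls.

## Working session

There is one attempt and no reset: what is moved stays moved. The work goes in short steps, Python scripts to look and compute and a tool call to move; the robot and the scene stay as the last step left them, time stands still between calls to the robot, and variables do not carry over. Pictures are saved under pics/ and viewed, at most 10 in all, crops included, and the job is handed in when it is done.

Besides the shell and the picture viewer there is one more tool, called as name([rows], argument=value, ...), one row to a line, values as JSON. apply_moves: Moves the arm, as the interface text tells. Shifts and turns lie within -1 to 1; 1 stands for 0.2 m of shift or 1.5 rad of turn. Its arguments: {"type":"object","properties":{"moves":{"type":"array","items":{"type":"array","items":{"type":"number","minimum":-1,"maximum":1}}},"grip_force":{"type":"number"}},"required":["moves"]}

```bash
mkdir -p pics; python3 - <<'E'
from cell import env, viewer, boxes_of, masks_of
import cv2,numpy as np
o=env.get_obs(); print({k:np.round(v,4).tolist() for k,v in o.items()})
ims=[]
for c in ["side","top","wrist"]:
    im=viewer.read_camera(c); cv2.imwrite(f"pics/{c}0.png",im[:,:,::-1]); ims.append(im)
    k=viewer.get_calibration(c); print(c,{a:np.round(b,4).tolist() if not isinstance(b,str) else b for a,b in k.items()})
    for t in ["stand","cup","slug","rod","rod_tip","rod_handle","ring_centre","block","block_hole","tee_fitting","bolt_2"]:
        try: print(t,[(np.round(d["location"],1).tolist(),round(d["conf"],2)) for d in boxes_of(c,t)][:3])
        except Exception as e: print(t,e)
h=np.vstack(ims[:2]);cv2.imwrite("pics/a.png",cv2.resize(h,(480,600))[:,:,::-1])
E
```

```text
{'time_s': 0.0, 'qpos': [-70.7529, 18.4388, -4.0161, 83.1745, 1.2968, 78.5401, -3.2606], 'joint_velocities': [-0.1018, 0.1026, 0.0352, 0.0302, -0.0082, -0.0551, -0.0004], 'effort': [-0.0005, -49.1304, -0.4042, -31.2519, -0.0638, 0.0443, 0.0002], 'tool_pos': [0.2055, 0.6161, 0.2215], 'tool_rot': [-179.892, 0.0073, 161.563], 'force': [-0.4798, -0.1924, -0.4949], 'wrist_torque': [0.0259, 0.0287, -0.0214], 'grasp_force': 0.0, 'grip_width': 0.0865}
side {'fov_y': 44.8876, 'cx': 322.4516, 'cy': 204.1115, 'position': [0.5187, 0.6126, 0.5778], 'orientation': [55.7523, 0.55, -174.1208]}
stand [([355.3, 296.2], 0.85)]
cup [([354.5, 295.6], 0.81)]
slug []
rod [([382.8, 165.7], 0.59)]
rod_tip [([390.3, 166.7], 0.54)]
rod_handle []
ring_centre [([355.5, 293.6], 0.72)]
block [([383.9, 193.7], 0.71)]
block_hole [([382.4, 193.3], 0.63), ([386.2, 165.9], 0.46)]
tee_fitting [([344.9, 242.9], 0.89)]
bolt_2 [([275.0, 239.7], 0.68)]
top {'fov_y': 44.2105, 'cx': 315.3989, 'cy': 201.1764, 'position': [0.4514, -0.0882, 1.0231], 'orientation': [8.2216, 0.4842, -91.178]}
stand [([249.5, 234.8], 0.85)]
cup [([249.2, 234.6], 0.56)]
slug []
rod []
rod_tip [([408.5, 254.3], 0.56)]
rod_handle [([405.0, 254.8], 0.58)]
ring_centre [([247.4, 236.4], 0.75)]
block [([395.7, 255.2], 0.83)]
block_hole [([396.9, 258.2], 0.97)]
tee_fitting [([321.2, 222.9], 0.66)]
bolt_2 [([312.2, 164.3], 0.37)]
wrist {'fov_y': 69.7113, 'cx': 321.7361, 'cy': 197.0947, 'position': [0.1305, 0.6417, 0.3848], 'orientation': [-16.6609, -0.0152, 71.564]}
stand []
cup []
slug []
rod []
rod_tip []
rod_handle []
ring_centre []
block []
block_hole []
tee_fitting []
bolt_2 []
```

View pics/side0.png

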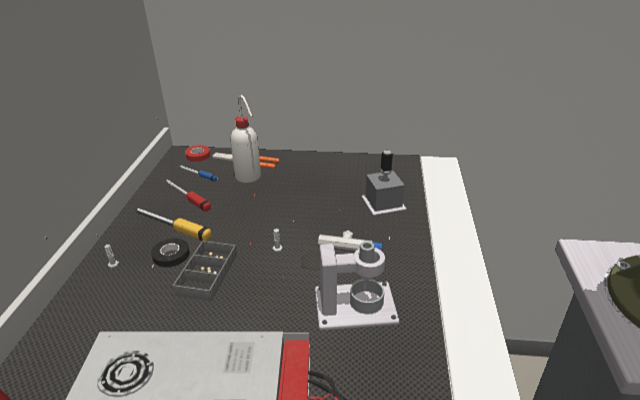

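View pics/top0.png

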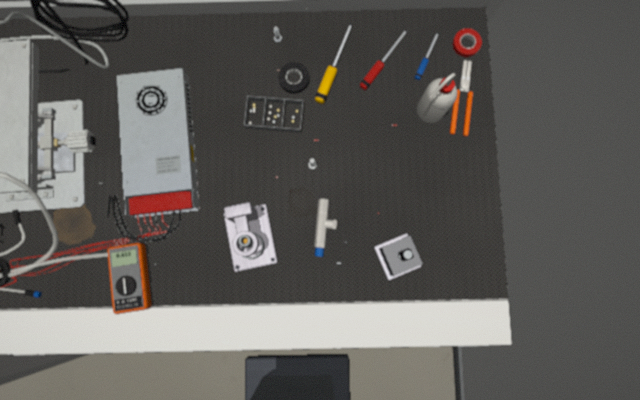

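The side view shows the stand at about (355,296) with the ring and tube at (369,258), the block at (384,190) with the rod's handle at (387,160), the tee at (345,243) and the bolt at (276,240). In the top view the tube's mouth is near (246,241), the block at (398,257) and the rod's cap at about (406,254).

```bash
cat > h.py <<'E'
from cell import env, viewer, boxes_of, masks_of
import cv2,numpy as np
from scipy.spatial.transform import Rotation as R
def ray(c,px,k=None):
    k=k or viewer.get_calibration(c)
    f=200/np.tan(np.radians(k["fov_y"]/2))
    d=np.array([(px[0]-k["cx"])/f,-(px[1]-k["cy"])/f,-1])
    return np.array(k["position"]),R.from_euler("xyz",k["orientation"],degrees=True).apply(d)
def atz(c,px,z,k=None):
    p,d=ray(c,px,k); return p+d*(z-p[2])/d[2]
def proj(c,P,k=None):
    k=k or viewer.get_calibration(c)
    f=200/np.tan(np.radians(k["fov_y"]/2))
    q=R.from_euler("xyz",k["orientation"],degrees=True).inv().apply(np.array(P)-k["position"])
    return np.array([k["cx"]+f*q[...,0]/-q[...,2],k["cy"]-f*q[...,1]/-q[...,2]]).T
def pose():
    o=env.get_obs(); return np.array(o["tool_pos"]),R.from_euler("xyz",o["tool_rot"],degrees=True)
def move(dp,rot=None):
    "world target TCP & R -> row units from current measured pose"
    p,r=pose(); s=r.inv().apply(np.array(dp)-p)/0.2
    t=(r.inv()*rot).as_rotvec()/1.5 if rot is not None else np.zeros(3)
    return np.round(np.r_[s,t],4)
E
python3 - <<'E'
from h import *
for c,px,z,n in [("side",(387,153),.125,"cap"),("top",(406.5,254),.125,"cap"),("side",(384.5,178),.06,"hole"),("top",(397,257),.03,"block"),("side",(369,246),.125,"tube"),("top",(246,241),.125,"tube"),("top",(312,164),.04,"bolt"),("side",(277,232),.04,"bolt"),("top",(321,224),.015,"tee"),("side",(345,242),.015,"tee")]:
    print(n,c,atz(c,px,z).round(4))
t=viewer.read_camera("top")
a=cv2.resize(t[190:290,210:310],(400,400),interpolation=cv2.INTER_CUBIC)
b=cv2.resize(t[210:310,350:450],(400,400),interpolation=cv2.INTER_CUBIC)
cv2.imwrite("pics/b.png",np.hstack([a,b])[:,:,::-1])
E
```

```text
cap side [ 0.4833 -0.2369  0.125 ]
cap top [ 0.481  -0.2463  0.125 ]
hole side [ 0.4841 -0.2498  0.06  ]
block top [ 0.4786 -0.2438  0.03  ]
tube side [0.5117 0.0544 0.125 ]
tube top [0.5107 0.0448 0.125 ]
bolt top [ 0.6703 -0.0775  0.04  ]
bolt side [ 0.6781 -0.0755  0.04  ]
tee top [ 0.5496 -0.0932  0.015 ]
tee side [ 0.5544 -0.0889  0.015 ]
```

View pics/b.png

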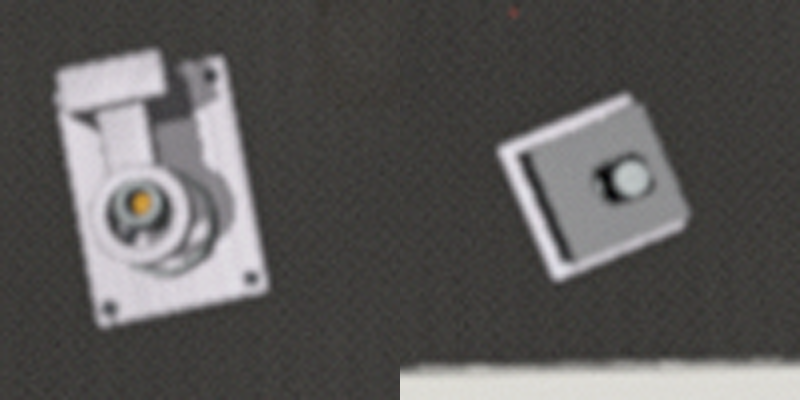

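The crop shows the bore, with brass in it, at about (245,240.7), on the column side of the ring centre (244.7,243). The rod's cap is at (407.5,254.5). I'll swing the arm over to the block.

apply_moves([
  [-1,-0.5,-0.2,0,0,0.233,1],
  [-1,-0.5,-0.2,0,0,0.233,1],
  [-1,-0.5,-0.2,0,0,0.233,1],
  [-1,-0.5,-0.2,0,0,0.233,1],
  [-1,-0.5,-0.2,0,0,0.233,1],
  [-1,-0.5,-0.2,0,0,0.233,1],
])

```text
time_s: 2.45
tool_pos: [0.369, 0.4544, 0.2641]
tool_rot: [179.9, 0.1, 141.0]
force: [0.8, 0.2, 0.3]
grip_width: 0.0866
grasp_force: 0.0
```

apply_moves([
  [-0.96,-0.27,0,0,0,0.233,1],
  [-0.96,-0.27,0,0,0,0.233,1],
  [-0.96,-0.27,0,0,0,0.233,1],
  [-0.96,-0.27,0,0,0,0.233,1],
  [-0.96,-0.27,0,0,0,0.233,1],
])

```text
time_s: 2.95
tool_pos: [0.4851, 0.2894, 0.2629]
tool_rot: [180.0, 0.2, 120.8]
force: [0.1, -0.2, -0.8]
grip_width: 0.087
grasp_force: 0.0
```

apply_moves([
  [-0.94,-0.21,0,0,0,0.233,1],
  [-0.94,-0.21,0,0,0,0.233,1],
  [-0.94,-0.21,0,0,0,0.233,1],
  [-0.94,-0.21,0,0,0,0.233,1],
  [-0.94,-0.21,0,0,0,0.233,1],
])

```text
time_s: 3.45
tool_pos: [0.5447, 0.1076, 0.263]
tool_rot: [179.9, 0.2, 100.9]
force: [1.1, 1.2, -0.7]
grip_width: 0.0871
grasp_force: 0.0
```

```bash
python3 - <<'E'
from h import *
o=env.get_obs(); print({k:np.round(v,4).tolist() for k,v in o.items()})
w=viewer.read_camera("wrist");cv2.imwrite("pics/w1.png",w[:,:,::-1])
print([(t,[(np.round(d["location"],1).tolist(),round(d["conf"],2)) for d in boxes_of("wrist",t)][:2]) for t in ["stand","cup","slug","ring_centre"]])
k=viewer.get_calibration("wrist");print(k)
E
```

```text
{'time_s': 3.45, 'qpos': [-37.0684, 5.6685, 24.9359, 94.2607, -2.2408, 80.5383, -0.9704], 'joint_velocities': [-2.6621, 0.2311, -5.3239, -0.0665, -3.426, 0.3568, -3.1996], 'effort': [-0.3025, -32.8755, 1.0649, -31.2513, -0.0792, -0.0245, 0.4743], 'tool_pos': [0.5447, 0.1076, 0.263], 'tool_rot': [179.9308, 0.1748, 100.9033], 'force': [1.0858, 1.2231, -0.6984], 'wrist_torque': [-0.0465, -0.0073, -0.0151], 'grasp_force': 0.0, 'grip_width': 0.0871}
[('stand', [([306.7, 204.0], 0.56)]), ('cup', [([304.5, 198.3], 0.55)]), ('slug', []), ('ring_centre', [([304.8, 199.3], 0.68)])]
{'fov_y': 69.71131359206055, 'cx': 321.7361444666876, 'cy': 197.0946935673357, 'position': array([0.52593601, 0.19426734, 0.4245592 ]), 'orientation': array([-1.65863741e+01, -1.44526177e-02,  1.17057504e+01])}
```

View pics/w1.png

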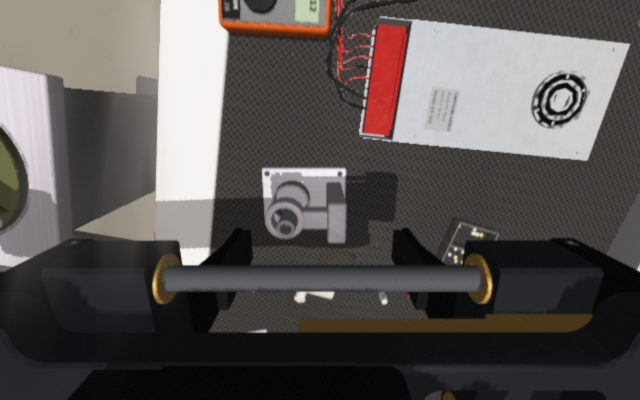

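The wrist view shows the stand at about (305,204), with the tube's mouth near (288,226). I'll go closer for a precise look at the mouth.

apply_moves([
  [-0.267,-0.225,0.315,0,0,0,1],
  [-0.267,-0.225,0.315,0,0,0,1],
  [-0.267,-0.225,0.315,0,0,0,1],
  [-0.267,-0.225,0.315,0,0,0,1],
  [-0.267,-0.225,0.315,0,0,0,1],
])

```text
time_s: 4.2
tool_pos: [0.5104, 0.0555, 0.2006]
tool_rot: [179.9, -0.0, 101.7]
force: [0.5, 0.8, 0.9]
grip_width: 0.0868
grasp_force: 0.0
```

```bash
python3 - <<'E'
from h import *
k=viewer.get_calibration("wrist")
w=viewer.read_camera("wrist");cv2.imwrite("pics/w2.png",w[:,:,::-1])
np.save("k2.npy",k,allow_pickle=True)
u,v=proj("wrist",[0.511,0.047,0.125],k); print(u,v,pose()[0],k)
u,v=int(u),int(v);x0,y0=u-50,v-50; print(x0,y0)
cv2.imwrite("pics/w2c.png",cv2.resize(w[max(y0,0):y0+100,x0:x0+100],None,fx=6,fy=6,interpolation=cv2.INTER_CUBIC)[:,:,::-1])
E
```

```text
320.6139064530218 214.9001932129664 [0.51061737 0.05534915 0.20079698] {'fov_y': 69.71131359206055, 'cx': 321.7361444666876, 'cy': 197.0946935673357, 'position': array([0.49365442, 0.13251825, 0.36284916]), 'orientation': array([-16.59856261,  -0.16758417,  11.65776172])}
270 164
```

View pics/w2c.png

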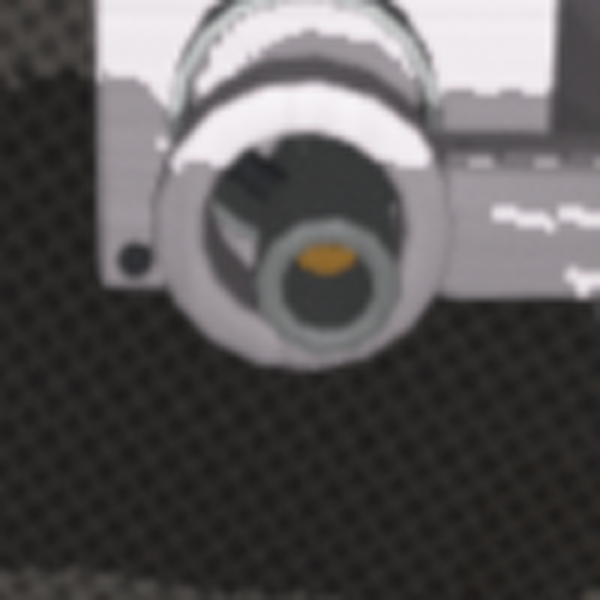

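The crop shows the tube's rim centred at about (327,284), i.e. full-picture (324.2,211.0), and the ring's top face at about (302,225), i.e. (320,201.2).

```bash
python3 - <<'E'
from h import *
k=np.load("k2.npy",allow_pickle=True).item()
a=atz("wrist",(324.2,211.0),.125,k);b=atz("wrist",(320,201.2),.106,k)
print(a,b,np.linalg.norm((a-b)[:2]))
print(atz("top",(244.8,240.5),.125),atz("top",(244.6,242.9),.106))
s=cv2.imread("pics/side0.png")[225:285,335:405]
from h import viewer
# side mouth
cv2.imwrite("pics/sc.png",cv2.resize(s,None,fx=8,fy=8,interpolation=cv2.INTER_CUBIC))
print(pose()[1].as_euler("xyz",degrees=True))
E
```

```text
[0.51334987 0.05119421 0.125     ] [0.50907831 0.05342622 0.106     ] 0.004819547320855485
[0.51164813 0.04694987 0.125     ] [0.50846751 0.05018213 0.106     ]
[ 1.79853379e+02 -1.75132184e-02  1.01653673e+02]
```

apply_moves([
  [-0.9,-0.15,-0.3,0,0,0.233,1],
  [-0.9,-0.15,-0.3,0,0,0.233,1],
  [-0.9,-0.15,-0.3,0,0,0.233,1],
  [-0.9,-0.15,-0.3,0,0,0.233,1],
  [-0.9,-0.15,-0.3,0,0,0.233,1],
])

```text
time_s: 4.75
tool_pos: [0.5173, -0.1359, 0.2631]
tool_rot: [179.6, 0.2, 81.0]
force: [-0.1, -0.4, -0.6]
grip_width: 0.0871
grasp_force: 0.0
```

```bash
python3 - <<'E'
from h import *
p,r=pose();print(p,move([0.48,-0.23,0.22],R.from_euler("xyz",[180,0,66],degrees=True)))
E
```

```text
[ 0.51730693 -0.13588581  0.26313229] [-0.4934 -0.1118  0.2163  0.0047  0.0013  0.1742]
```

apply_moves([
  [-0.493,-0.112,0.216,0.005,0.001,0.174,1],
  [-0.493,-0.112,0.216,0.005,0.001,0.174,1],
  [-0.493,-0.112,0.216,0.005,0.001,0.174,1],
  [-0.493,-0.112,0.216,0.005,0.001,0.174,1],
  [-0.493,-0.112,0.216,0.005,0.001,0.174,1],
])

```text
time_s: 5.25
tool_pos: [0.4808, -0.2212, 0.217]
tool_rot: [-179.6, -0.1, 66.7]
force: [0.6, 0.8, -0.3]
grip_width: 0.0869
grasp_force: 0.0
```

```bash
python3 - <<'E'
from h import *
k=viewer.get_calibration("wrist")
w=viewer.read_camera("wrist");cv2.imwrite("pics/w3.png",w[:,:,::-1])
np.save("k3.npy",k,allow_pickle=True)
u,v=proj("wrist",[0.482,-0.246,0.1],k); print(u,v,*pose(),k["position"])
x0,y0=int(u)-80,int(v)-80; print(x0,y0)
cv2.imwrite("pics/w3c.png",cv2.resize(w[y0:y0+145,x0:x0+160],None,fx=4,fy=4,interpolation=cv2.INTER_CUBIC)[:,:,::-1])
for t in ["rod","rod_handle","block_hole","rod_tip"]:
  print(t,[(np.round(d["location"],1).tolist(),round(d["conf"],2)) for d in boxes_of("wrist",t)][:2])
E
```

```text
333.38271974697005 213.71880840588514 [ 0.4809937  -0.22084829  0.21705578] Rotation.from_matrix(array([[ 0.39460103,  0.9188375 , -0.00526045],
                            [ 0.91885121, -0.39458416,  0.00397363],
                            [ 0.00157543, -0.00640156, -0.99997827]])) [ 0.51229456 -0.14942515  0.37929063]
253 133
rod [([334.2, 213.5], 0.79)]
rod_handle [([335.0, 216.7], 0.89)]
block_hole [([331.4, 189.8], 0.66)]
rod_tip [([334.1, 215.6], 0.59)]
```

View pics/w3c.png

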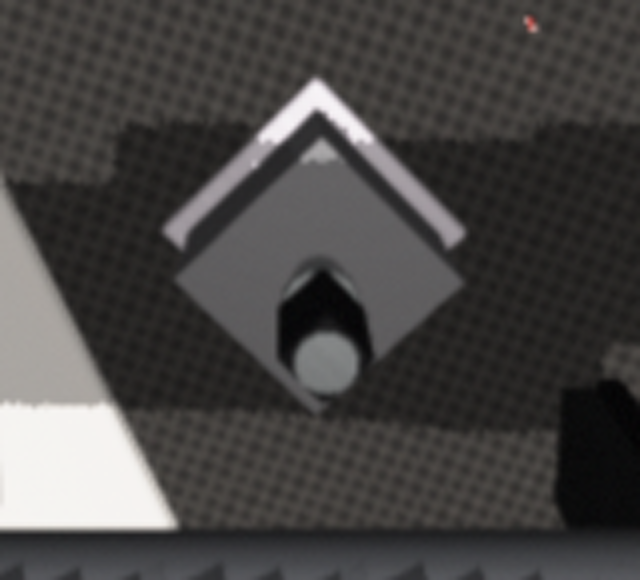

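The crop shows the cap centred at (327,364), i.e. full (334.4,223.6). The black handle is diamond-shaped, aligned with the block. The block top's left and right corners are at (175,278) and (466,282), so its centre is about (332.7,202.6).

```bash
python3 - <<'E'
from h import *
k=np.load("k3.npy",allow_pickle=True).item()
c=atz("wrist",(334.4,223.6),.125,k);b=atz("wrist",(332.7,202.6),.06,k)
print(c,b)
l,r_=[atz("wrist",(253+x/4-.4,133+y/4-.4),.06,k) for x,y in((175,278),(466,282))];print(l,r_,np.linalg.norm(l-r_),(l+r_)/2,np.degrees(np.arctan2(*(r_-l)[1::-1])))
print(atz("top",(407.3,254.2),.125))
rot=R.from_euler("xyz",[180,0,111],degrees=True)
m=(c+b)/2
print(move([m[0],m[1],.16],rot))
E
```

```text
[ 0.48176832 -0.24692436  0.125     ] [ 0.48222453 -0.24681775  0.06      ]
[ 0.44349437 -0.22956486  0.06      ] [ 0.52098746 -0.26408432  0.06      ] 0.08483379356848166 [ 0.48224091 -0.24682459  0.06      ] -24.01068109760136
[ 0.4806311  -0.24775581  0.125     ]
[-0.1112  0.0598  0.2835 -0.0041 -0.0023 -0.5158]
```

apply_moves([
  [-0.111,0.06,0.283,-0.004,-0.002,-0.516,1],
  [-0.111,0.06,0.283,-0.004,-0.002,-0.516,1],
  [-0.111,0.06,0.283,-0.004,-0.002,-0.516,1],
  [-0.111,0.06,0.283,-0.004,-0.002,-0.516,1],
  [-0.111,0.06,0.283,-0.004,-0.002,-0.516,1],
  [-0.111,0.06,0.283,-0.004,-0.002,-0.516,1],
  [-0.111,0.06,0.283,-0.004,-0.002,-0.516,1],
  [-0.111,0.06,0.283,-0.004,-0.002,-0.516,1],
])

```text
time_s: 6.3
tool_pos: [0.4811, -0.2479, 0.1598]
tool_rot: [-180.0, -0.0, 110.8]
force: [1.1, -0.7, 1.1]
grip_width: 0.0869
grasp_force: 0.0
```

```bash
python3 - <<'E'
from h import *
print(env.get_obs()["tool_pos"],env.get_obs()["tool_rot"],move([.482,-.2469,.0865],R.from_euler("xyz",[180,0,111],degrees=True)))
E
```

```text
[ 0.48113217 -0.24792551  0.15975971] [-1.79972232e+02 -4.32869271e-02  1.10750162e+02] [ 3.000e-03  6.100e-03  3.663e-01 -3.000e-04 -5.000e-04 -2.900e-03]
```

apply_moves([
  [0.003,0.006,0.15,0,0,0,1],
  [0.003,0.006,0.28,0,0,0,1],
  [0.003,0.006,0.366,0,0,0,1],
  [0.003,0.006,0.366,0,0,0,1],
  [0.003,0.006,0.366,0,0,0,0.5],
  [0.003,0.006,0.366,0,0,0,0.3],
  [0.003,0.006,0.366,0,0,0,0.1],
  [0.003,0.006,0.366,0,0,0,0.1],
  [0.003,0.006,0.366,0,0,0,0.1],
  [0.003,0.006,0.366,0,0,0,0.1],
  [0.003,0.006,0.366,0,0,0,0.1],
], grip_force=35)

```text
time_s: 7.4
tool_pos: [0.4818, -0.2472, 0.0865]
tool_rot: [-180.0, -0.0, 110.9]
force: [0.1, 1.1, -0.4]
grip_width: 0.039
grasp_force: 0.0
```

apply_moves([
  [0,0,0,0,0,0,0.1],
  [0,0,0,0,0,0,0.1],
  [0,0,0,0,0,0,0.1],
  [0,0,0,0,0,0,0.1],
  [0,0,0,0,0,0,0.1],
  [0,0,0,0,0,0,0.1],
])

```text
time_s: 8.0
tool_pos: [0.4818, -0.2471, 0.0864]
tool_rot: [-180.0, -0.0, 110.9]
force: [-0.6, -0.6, -0.1]
grip_width: 0.0174
grasp_force: 35.0
```

```bash
python3 - <<'E'
from h import *
o=env.get_obs(); print({k:np.round(v,4).tolist() for k,v in o.items()})
E
```

```text
{'time_s': 8.0, 'qpos': [-10.5185, 13.5854, 39.2812, 109.0114, -9.8103, 60.8164, 53.6533], 'joint_velocities': [0.0069, -0.0029, 0.0113, -0.0631, 0.05, 0.0029, 0.084], 'effort': [0.0441, -32.9709, 4.7231, -27.4174, 0.0341, 0.1476, -0.0009], 'tool_pos': [0.4818, -0.2471, 0.0864], 'tool_rot': [-179.9614, -0.0477, 110.8563], 'force': [-0.6448, -0.5872, -0.0904], 'wrist_torque': [-0.1224, -0.0512, 0.008], 'grasp_force': 34.9792, 'grip_width': 0.0174}
```

apply_moves([
  [0,0,-0.05,0,0,0,0.1],
  [0,0,-0.15,0,0,0,0.1],
  [0,0,-0.3,0,0,0,0.1],
  [0,0,-0.45,0,0,0,0.1],
  [0,0,-0.6,0,0,0,0.1],
  [0,0,-0.7,0,0,0,0.1],
  [0,0,-0.743,0,0,0,0.1],
  [0,0,-0.743,0,0,0,0.1],
])

```text
time_s: 8.8
tool_pos: [0.4824, -0.2476, 0.2363]
tool_rot: [179.9, 0.0, 110.9]
force: [0.3, 0.8, -2.1]
grip_width: 0.0175
grasp_force: 35.0
```

```bash
python3 - <<'E'
from h import *
o=env.get_obs(); print({k:np.round(o[k],4).tolist() for k in("tool_pos","tool_rot","force","grip_width","grasp_force")})
k=viewer.get_calibration("wrist")
w=viewer.read_camera("wrist");cv2.imwrite("pics/w4.png",w[:,:,::-1])
s=viewer.read_camera("side");cv2.imwrite("pics/s4.png",s[:,:,::-1])
for c in("wrist","side","top"):
  if c=="top": viewer.read_camera(c)
  for t in ["rod_tip","rod"]:
    print(c,t,[(np.round(d["location"],1).tolist(),round(d["conf"],2)) for d in boxes_of(c,t)][:2])
p,r=pose(); print([ (c,proj(c,p+r.apply([0,0,.0804])).round(1)) for c in("wrist","side","top")])
u,v=proj("side",p+r.apply([0,0,.04])).round().astype(int)
a=cv2.resize(s[v-50:v+50,u-50:u+50],(400,400),interpolation=cv2.INTER_CUBIC)
b=w[130:400,120:520];b=cv2.resize(b,(400,270));b=np.vstack([b,np.zeros((130,400,3),np.uint8)])
cv2.imwrite("pics/c4.png",np.hstack([a,b])[:,:,::-1]);print(u,v)
E
```

```text
{'tool_pos': [0.4824, -0.2476, 0.2363], 'tool_rot': [179.9235, 0.0234, 110.8515], 'force': [0.3042, 0.7933, -2.1251], 'grip_width': 0.0175, 'grasp_force': 34.9791}
wrist rod_tip [([321.7, 241.6], 0.77)]
wrist rod [([322.4, 240.0], 0.58)]
side rod_tip [([392.1, 102.3], 0.68)]
side rod [([391.2, 98.6], 0.79)]
top rod_tip []
top rod []
[('wrist', array([322.1, 204.1])), ('side', array([388.9, 137.3])), ('top', array([409.8, 253.1]))]
390 118
```

View pics/c4.png

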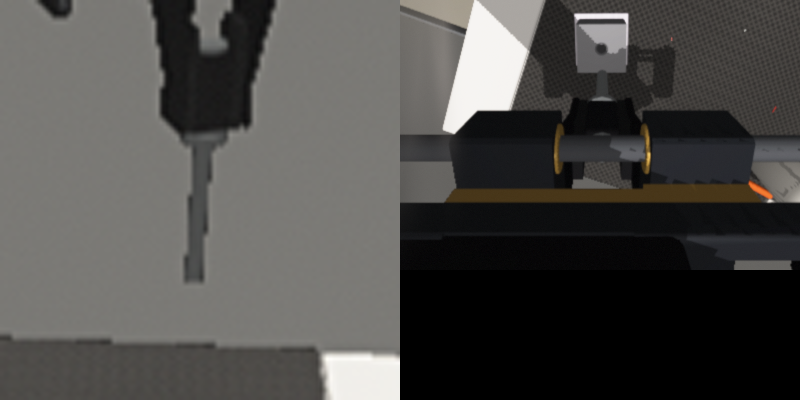

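The left crop (side camera) shows the rod hanging straight in the fingers with its tip at about (388.5,138.5), against a predicted (388.9,137.3). The right one (wrist camera) shows the shank's end near (321,200), in front of the block hole at (321,178).

```bash
python3 - <<'E'
from h import *
w=cv2.imread("pics/w4.png",0)
for v in range(186,232,2): print(v,w[v,310:334].tolist())
E
```

```text
186 [97, 98, 97, 97, 97, 99, 98, 99, 98, 97, 97, 97, 95, 97, 96, 97, 98, 97, 96, 97, 97, 96, 97, 97]
188 [97, 98, 97, 97, 97, 97, 98, 97, 97, 96, 97, 97, 97, 97, 97, 98, 98, 98, 97, 98, 97, 97, 98, 96]
190 [97, 96, 96, 98, 97, 99, 96, 97, 98, 97, 97, 97, 98, 98, 98, 97, 96, 97, 97, 98, 97, 96, 96, 96]
192 [98, 97, 98, 96, 97, 98, 98, 97, 97, 97, 98, 97, 98, 98, 97, 97, 96, 96, 96, 96, 96, 95, 96, 96]
194 [97, 96, 96, 96, 97, 96, 97, 97, 96, 96, 97, 97, 96, 96, 96, 97, 96, 97, 96, 97, 96, 97, 97, 96]
196 [97, 95, 96, 96, 96, 96, 96, 96, 95, 95, 95, 97, 96, 96, 96, 96, 96, 96, 96, 96, 96, 96, 96, 95]
198 [96, 95, 96, 95, 96, 96, 95, 96, 97, 95, 96, 95, 95, 96, 95, 96, 95, 97, 96, 96, 96, 96, 96, 96]
200 [95, 96, 96, 97, 96, 96, 95, 95, 92, 82, 74, 69, 66, 74, 77, 85, 93, 96, 96, 95, 95, 95, 93, 94]
202 [77, 79, 79, 78, 79, 77, 78, 74, 63, 58, 57, 58, 56, 57, 56, 59, 71, 75, 76, 74, 74, 75, 74, 72]
204 [36, 40, 43, 40, 36, 32, 36, 49, 54, 58, 57, 58, 56, 57, 56, 57, 55, 45, 37, 31, 31, 36, 37, 38]
206 [35, 34, 34, 38, 34, 31, 39, 50, 56, 55, 58, 58, 57, 57, 56, 55, 55, 45, 41, 40, 38, 3
[... 536 characters left out ...]
 42, 39, 45, 52, 56, 57, 57, 57, 58, 56, 56, 55, 55, 53, 41, 38, 34, 33, 35, 39]
220 [39, 37, 32, 31, 35, 40, 50, 54, 56, 56, 56, 57, 57, 57, 56, 56, 57, 55, 41, 40, 42, 41, 35, 31]
222 [34, 38, 37, 37, 37, 39, 50, 54, 56, 57, 58, 56, 58, 56, 56, 56, 56, 56, 42, 33, 36, 36, 33, 32]
224 [37, 38, 40, 37, 35, 39, 52, 57, 58, 58, 57, 57, 57, 56, 55, 56, 51, 52, 46, 38, 39, 39, 41, 38]
226 [30, 35, 44, 52, 55, 58, 60, 61, 63, 69, 77, 84, 84, 78, 70, 64, 59, 59, 57, 56, 55, 48, 42, 38]
228 [47, 54, 67, 82, 93, 103, 105, 111, 121, 123, 124, 123, 122, 121, 120, 120, 116, 109, 102, 93, 83, 66, 56, 51]
230 [43, 53, 80, 92, 94, 93, 90, 91, 91, 92, 91, 90, 90, 92, 93, 94, 95, 95, 94, 93, 90, 77, 60, 48]
```

apply_moves([
  [0.2,0.1,0,0,0,0,0.1],
  [0.4,0.2,0,0,0,0,0.1],
  [0.55,0.28,0,0,0,0,0.1],
  [0.668,0.338,0,0,0,0,0.1],
  [0.668,0.338,0,0,0,0,0.1],
])

```text
time_s: 9.75
tool_pos: [0.498, -0.0933, 0.2348]
tool_rot: [-180.0, -0.2, 111.3]
force: [0.6, -0.1, -1.3]
grip_width: 0.0177
grasp_force: 35.0
```

```bash
python3 - <<'E'
from h import *
print(move([.513,.051,.2174],R.from_euler("xyz",[180,0,110.9],degrees=True)))
E
```

```text
[ 6.447e-01  3.317e-01  8.840e-02 -3.000e-04 -1.800e-03  4.400e-03]
```

apply_moves([
  [0.2,0.1,0,0,-0.002,0.004,0.1],
  [0.4,0.2,0,0,-0.002,0.004,0.1],
  [0.55,0.28,0,0,-0.002,0.004,0.1],
  [0.645,0.332,0.04,0,-0.002,0.004,0.1],
  [0.645,0.332,0.088,0,-0.002,0.004,0.1],
  [0.645,0.332,0.088,0,-0.002,0.004,0.1],
  [0.645,0.332,0.088,0,-0.002,0.004,0.1],
])

```text
time_s: 10.45
tool_pos: [0.5135, 0.0437, 0.2174]
tool_rot: [-179.9, 0.2, 110.3]
force: [-0.0, -0.4, -0.5]
grip_width: 0.0178
grasp_force: 35.0
```

```bash
python3 - <<'E'
from h import *
o=env.get_obs(); print({k:np.round(o[k],4).tolist() for k in("tool_pos","tool_rot","force","grip_width","grasp_force")})
k=viewer.get_calibration("wrist")
p,r=pose()
w=viewer.read_camera("wrist");cv2.imwrite("pics/w5.png",w[:,:,::-1])
t=p+r.apply([0,0,.0804]); print(t,proj("wrist",t,k),proj("wrist",[.513,.051,.125],k))
s=viewer.read_camera("side")
u,v=proj("side",[.513,.051,.13]).astype(int);print(u,v,proj("side",t))
a=cv2.resize(s[v-25:v+25,u-25:u+25],(400,400),interpolation=cv2.INTER_CUBIC)
b=cv2.resize(w[170:230,290:350],(400,400),interpolation=cv2.INTER_CUBIC)
cv2.imwrite("pics/c5.png",np.hstack([a,b])[:,:,::-1])
E
```

```text
{'tool_pos': [0.5135, 0.0437, 0.2174], 'tool_rot': [-179.9069, 0.1657, 110.3481], 'force': [-0.0093, -0.4473, -0.5381], 'grip_width': 0.0178, 'grasp_force': 34.979}
[0.51344989 0.04340146 0.13697336] [322.04052132 204.12712449] [324.45535499 192.54907984]
368 241 [368.34262835 234.91646921]
```

View pics/c5.png

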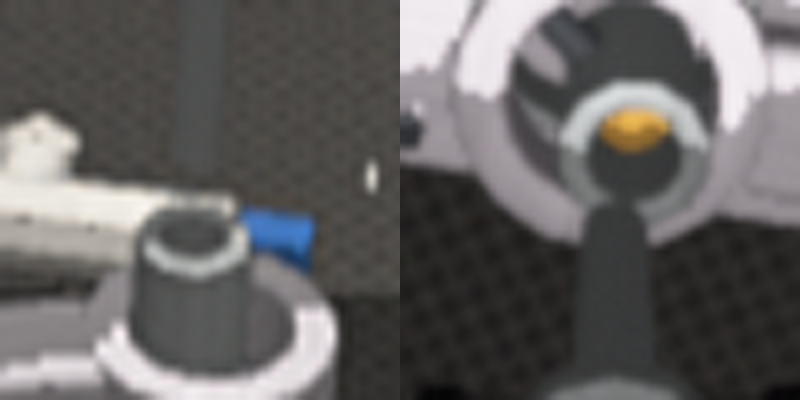

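In the right crop (wrist) the tube's rim is centred at about (632,150), i.e. full (324.5,192.1), against a predicted (324.5,192.5) for (0.513,0.051). The tip is where predicted too. The left crop (side) shows the shank behind the mouth, so it still has 7 mm to go in +y.

apply_moves([
  [0,0,0,0,0,0,0.1],
  [0,0,0,0,0,0,0.1],
])

```text
time_s: 10.75
tool_pos: [0.5138, 0.0453, 0.218]
tool_rot: [180.0, 0.1, 110.4]
force: [0.2, -0.1, -0.9]
grip_width: 0.0179
grasp_force: 35.0
```

```bash
python3 - <<'E'
from h import *
print(pose()[0],move([.513,.051,.2104],R.from_euler("xyz",[180,0,110.9],degrees=True)))
E
```

```text
[0.51381256 0.04525391 0.21797445] [ 0.0284  0.0062  0.0378  0.      0.0015 -0.0053]
```

apply_moves([
  [0.028,0.006,0,0,0.0015,-0.005,0.1],
  [0.028,0.006,0.038,0,0.0015,-0.005,0.1],
  [0.028,0.006,0.038,0,0.0015,-0.005,0.1],
  [0.028,0.006,0.038,0,0.0015,-0.005,0.1],
  [0.028,0.006,0.038,0,0.0015,-0.005,0.1],
])

```text
time_s: 11.25
tool_pos: [0.5128, 0.0515, 0.2099]
tool_rot: [-180.0, 0.0, 110.9]
force: [-0.5, 0.5, -1.2]
grip_width: 0.0178
grasp_force: 35.0
```

```bash
python3 - <<'E'
from h import *
p,r=pose();print(p,env.get_obs()["tool_rot"],env.get_obs()["force"],p+r.apply([0,0,.0804]))
E
```

```text
[0.51276936 0.05146762 0.20989952] [-1.79952516e+02  3.41367887e-03  1.10944746e+02] [-0.47984592  0.49539983 -1.16605256] [0.51270884 0.05143933 0.12949955]
```

apply_moves([
  [0,0,0.01,0,0,0,0.1],
  [0,0,0.02,0,0,0,0.1],
  [0,0,0.025,0,0,0,0.1],
  [0,0,0.03,0,0,0,0.1],
  [0,0,0.03,0,0,0,0.1],
  [0,0,0.03,0,0,0,0.1],
])

```text
time_s: 11.85
tool_pos: [0.5128, 0.0515, 0.204]
tool_rot: [-180.0, -0.0, 110.9]
force: [-0.2, 0.1, -0.7]
grip_width: 0.0176
grasp_force: 35.0
```

apply_moves([
  [0,0,0.005,0,0,0,0.1],
  [0,0,0.01,0,0,0,0.1],
  [0,0,0.015,0,0,0,0.1],
  [0,0,0.015,0,0,0,0.1],
])

```text
time_s: 12.25
tool_pos: [0.5126, 0.0515, 0.2008]
tool_rot: [-179.9, -0.0, 110.9]
force: [0.4, -0.5, -1.5]
grip_width: 0.0183
grasp_force: 35.0
```

apply_moves([
  [0,0,0.004,0,0,0,0.1],
  [0,0,0.008,0,0,0,0.1],
  [0,0,0.012,0,0,0,0.1],
  [0,0,0.012,0,0,0,0.1],
])

```text
time_s: 12.65
tool_pos: [0.5127, 0.0515, 0.1984]
tool_rot: [-179.9, -0.0, 110.9]
force: [0.2, -0.3, -1.7]
grip_width: 0.0176
grasp_force: 35.0
```

apply_moves([
  [0,0,0.008,0,0,0,0.1],
  [0,0,0.016,0,0,0,0.1],
  [0,0,0.024,0,0,0,0.1],
  [0,0,0.03,0,0,0,0.1],
  [0,0,0.03,0,0,0,0.1],
])

```text
time_s: 13.15
tool_pos: [0.5126, 0.0515, 0.1923]
tool_rot: [-179.9, -0.0, 110.9]
force: [-1.0, 0.2, -1.4]
grip_width: 0.0179
grasp_force: 35.0
```

apply_moves([
  [0,0,0.006,0,0,0,0.1],
  [0,0,0.012,0,0,0,0.1],
  [0,0,0.018,0,0,0,0.1],
  [0,0,0.02,0,0,0,0.1],
])

```text
time_s: 13.55
tool_pos: [0.5127, 0.0515, 0.1884]
tool_rot: [-179.9, -0.0, 110.9]
force: [-0.8, -0.9, -1.0]
grip_width: 0.0178
grasp_force: 35.0
```

Tip now at 0.108; continuing gently.

apply_moves([
  [0,0,0.006,0,0,0,0.1],
  [0,0,0.012,0,0,0,0.1],
  [0,0,0.018,0,0,0,0.1],
  [0,0,0.02,0,0,0,0.1],
])

```text
time_s: 13.95
tool_pos: [0.5126, 0.0515, 0.1844]
tool_rot: [-179.9, -0.0, 110.9]
force: [0.0, 0.2, -1.6]
grip_width: 0.0172
grasp_force: 35.0
```

apply_moves([
  [0,0,0.006,0,0,0,0.1],
  [0,0,0.012,0,0,0,0.1],
  [0,0,0.018,0,0,0,0.1],
  [0,0,0.02,0,0,0,0.1],
])

```text
time_s: 14.35
tool_pos: [0.5131, 0.0515, 0.1819]
tool_rot: [180.0, -0.0, 110.9]
force: [-2.7, -1.0, 7.8]
grip_width: 0.0175
grasp_force: 35.0
```

apply_moves([
  [0,0,0.006,0,0,0,0.1],
  [0,0,0.012,0,0,0,0.1],
  [0,0,0.018,0,0,0,0.1],
  [0,0,0.024,0,0,0,0.1],
  [0,0,0.03,0,0,0,0.1],
])

```text
time_s: 14.85
tool_pos: [0.5131, 0.0515, 0.1762]
tool_rot: [180.0, -0.0, 110.9]
force: [-2.7, -0.1, 8.0]
grip_width: 0.0177
grasp_force: 35.0
```

```bash
python3 - <<'E'
from h import *
o=env.get_obs(); print({k:np.round(o[k],4).tolist() for k in("time_s","tool_pos","tool_rot","force","wrist_torque","grip_width","grasp_force")})
E
```

```text
{'time_s': 14.85, 'tool_pos': [0.5131, 0.0515, 0.1762], 'tool_rot': [179.9739, -0.018, 110.938], 'force': [-2.6754, -0.0904, 7.9707], 'wrist_torque': [-0.2046, 0.8741, -0.0288], 'grip_width': 0.0177, 'grasp_force': 35.0003}
```

Sliding steadily at about 9 N. Going on.

apply_moves([
  [0,0,0.006,0,0,0,0.1],
  [0,0,0.012,0,0,0,0.1],
  [0,0,0.018,0,0,0,0.1],
  [0,0,0.024,0,0,0,0.1],
  [0,0,0.03,0,0,0,0.1],
  [0,0,0.036,0,0,0,0.1],
  [0,0,0.042,0,0,0,0.1],
  [0,0,0.048,0,0,0,0.1],
])

```text
time_s: 15.65
tool_pos: [0.5131, 0.0515, 0.1665]
tool_rot: [180.0, -0.0, 110.9]
force: [-2.5, -1.3, 7.1]
grip_width: 0.0175
grasp_force: 35.0
```

apply_moves([
  [0,0,0.006,0,0,0,0.1],
  [0,0,0.012,0,0,0,0.1],
  [0,0,0.018,0,0,0,0.1],
  [0,0,0.024,0,0,0,0.1],
  [0,0,0.03,0,0,0,0.1],
  [0,0,0.036,0,0,0,0.1],
  [0,0,0.042,0,0,0,0.1],
  [0,0,0.048,0,0,0,0.1],
])

```text
time_s: 16.45
tool_pos: [0.5131, 0.0515, 0.1568]
tool_rot: [180.0, -0.0, 110.9]
force: [-1.8, -0.1, 7.5]
grip_width: 0.0177
grasp_force: 35.0
```

apply_moves([
  [0,0,0.006,0,0,0,0.1],
  [0,0,0.012,0,0,0,0.1],
  [0,0,0.018,0,0,0,0.1],
  [0,0,0.024,0,0,0,0.1],
  [0,0,0.03,0,0,0,0.1],
  [0,0,0.036,0,0,0,0.1],
])

```text
time_s: 17.05
tool_pos: [0.5131, 0.0515, 0.1489]
tool_rot: [180.0, -0.0, 110.9]
force: [-0.5, -0.3, -0.9]
grip_width: 0.0178
grasp_force: 35.0
```

apply_moves([
  [0,0,0.008,0,0,0,0.1],
  [0,0,0.016,0,0,0,0.1],
  [0,0,0.02,0,0,0,0.1],
  [0,0,0.02,0,0,0,0.1],
])

```text
time_s: 17.45
tool_pos: [0.5125, 0.0515, 0.1437]
tool_rot: [-179.9, -0.0, 110.9]
force: [0.5, -0.1, -1.5]
grip_width: 0.0171
grasp_force: 35.0
```

```bash
python3 - <<'E'
from h import *
s=viewer.read_camera("side")
print([(np.round(d["location"],1).tolist(),round(d["conf"],2)) for d in boxes_of("side","slug")][:3])
cv2.imwrite("pics/s6.png",cv2.resize(s[225:325,310:410],(600,600),interpolation=cv2.INTER_CUBIC)[:,:,::-1])
E
```

```text
[([370.3, 230.7], 0.64), ([362.4, 293.1], 0.5)]
```

View pics/s6.png

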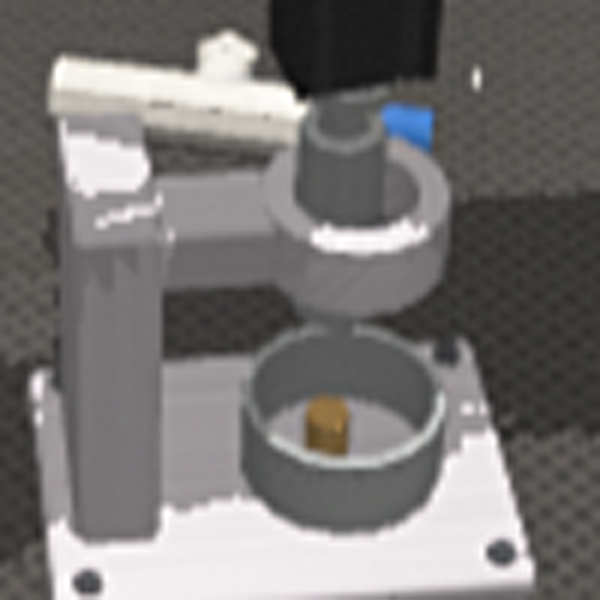

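The slug stands in the cup at crop (327,425), with the shank still in the tube. I'll withdraw straight up and go back to the block.

apply_moves([
  [0,0,-0.05,0,0,0,0.1],
  [0,0,-0.1,0,0,0,0.1],
  [0,0,-0.18,0,0,0,0.1],
  [0,0,-0.26,0,0,0,0.1],
  [0,0,-0.34,0,0,0,0.1],
  [0,0,-0.42,0,0,0,0.1],
  [0,0,-0.48,0,0,0,0.1],
  [0,0,-0.48,0,0,0,0.1],
  [0,0,-0.48,0,0,0,0.1],
])

```text
time_s: 18.45
tool_pos: [0.5127, 0.0515, 0.2403]
tool_rot: [-180.0, -0.0, 110.9]
force: [-0.5, -0.2, -1.6]
grip_width: 0.0179
grasp_force: 35.0
```

apply_moves([
  [-0.1,-0.05,0,0,0,0,0.1],
  [-0.3,-0.15,0,0,0,0,0.1],
  [-0.5,-0.25,0,0,0,0,0.1],
  [-0.67,-0.34,0,0,0,0,0.1],
  [-0.67,-0.34,0,0,0,0,0.1],
  [-0.67,-0.34,0,0,0,0,0.1],
])

```text
time_s: 19.05
tool_pos: [0.4965, -0.0986, 0.2394]
tool_rot: [-179.9, -0.1, 110.8]
force: [0.1, 1.4, -0.7]
grip_width: 0.0183
grasp_force: 35.0
```

apply_moves([
  [-0.1,-0.05,0,0,0,0,0.1],
  [-0.3,-0.15,0,0,0,0,0.1],
  [-0.5,-0.25,0,0,0,0,0.1],
  [-0.65,-0.33,0,0,0,0,0.1],
  [-0.65,-0.33,0,0,0,0,0.1],
  [-0.65,-0.33,0,0,0,0,0.1],
  [-0.65,-0.33,0,0,0,0,0.1],
  [-0.65,-0.33,0,0,0,0,0.1],
  [-0.65,-0.33,0,0,0,0,0.1],
])

```text
time_s: 19.95
tool_pos: [0.4825, -0.2414, 0.2401]
tool_rot: [-180.0, -0.0, 111.1]
force: [0.1, 0.3, -0.2]
grip_width: 0.018
grasp_force: 35.0
```

```bash
python3 - <<'E'
from h import *
p,r=pose(); k=viewer.get_calibration("wrist"); w=viewer.read_camera("wrist")
cv2.imwrite("pics/w7.png",w[:,:,::-1])
t=p+r.apply([0,0,.0804]); print(p,proj("wrist",t,k))
g=cv2.cvtColor(w,cv2.COLOR_RGB2GRAY)
for v in range(194,206): print(v,g[v,314:330].tolist())
print(move([.482,-.247,.1504],R.from_euler("xyz",[180,0,110.9],degrees=True)))
E
```

```text
[ 0.48251381 -0.24143991  0.24011552] [322.06919708 204.07977727]
194 [97, 98, 98, 98, 97, 98, 97, 97, 97, 97, 97, 97, 98, 97, 96, 97]
195 [98, 98, 97, 97, 97, 97, 97, 97, 97, 96, 97, 96, 96, 97, 97, 96]
196 [97, 97, 97, 96, 97, 97, 97, 96, 97, 96, 97, 96, 97, 97, 96, 97]
197 [98, 96, 96, 97, 96, 97, 96, 97, 98, 97, 97, 97, 97, 96, 97, 98]
198 [96, 96, 97, 97, 97, 97, 97, 96, 96, 95, 96, 95, 97, 97, 96, 97]
199 [97, 96, 97, 97, 95, 95, 89, 87, 86, 89, 91, 96, 96, 96, 97, 96]
200 [97, 96, 96, 95, 93, 83, 73, 70, 68, 74, 77, 85, 94, 95, 96, 96]
201 [97, 95, 94, 91, 78, 65, 59, 59, 58, 59, 62, 68, 86, 94, 95, 96]
202 [97, 97, 95, 82, 66, 58, 59, 57, 56, 57, 58, 60, 77, 90, 95, 96]
203 [95, 97, 94, 75, 60, 57, 59, 59, 58, 57, 57, 58, 68, 88, 95, 95]
204 [94, 95, 92, 71, 59, 57, 58, 59, 59, 58, 58, 56, 61, 83, 92, 94]
205 [87, 88, 83, 66, 57, 57, 58, 58, 58, 58, 58, 56, 59, 73, 85, 88]
[-2.380e-02 -1.090e-02  4.489e-01 -4.000e-04 -2.000e-04  1.900e-03]
```

apply_moves([
  [-0.024,-0.011,0.1,0,0,0.002,0.1],
  [-0.024,-0.011,0.25,0,0,0.002,0.1],
  [-0.024,-0.011,0.36,0,0,0.002,0.1],
  [-0.024,-0.011,0.42,0,0,0.002,0.1],
  [-0.024,-0.011,0.42,0,0,0.002,0.1],
  [-0.024,-0.011,0.42,0,0,0.002,0.1],
])

```text
time_s: 20.6
tool_pos: [0.4822, -0.2483, 0.1571]
tool_rot: [180.0, 0.0, 110.8]
force: [0.1, -1.0, -1.0]
grip_width: 0.018
grasp_force: 35.0
```

```bash
python3 - <<'E'
from h import *
print(pose()[0],env.get_obs()["tool_rot"],move([.482,-.247,.1504],R.from_euler("xyz",[180,0,110.9],degrees=True)))
E
```

```text
[ 0.48216578 -0.2483429   0.1570518 ] [1.79998459e+02 4.01084890e-02 1.10787207e+02] [ 0.0066  0.0016  0.0333  0.      0.0005 -0.0013]
```

apply_moves([
  [0.0066,0.0016,0,0,0,-0.001,0.1],
  [0.0066,0.0016,0.033,0,0,-0.001,0.1],
  [0.0066,0.0016,0.05,0,0,-0.001,0.1],
  [0.0066,0.0016,0.06,0,0,-0.001,0.1],
  [0.0066,0.0016,0.07,0,0,-0.001,0.1],
  [0.0066,0.0016,0.08,0,0,-0.001,0.1],
  [0.0066,0.0016,0.09,0,0,-0.001,0.1],
  [0.0066,0.0016,0.09,0,0,-0.001,0.1],
])

```text
time_s: 21.4
tool_pos: [0.4812, -0.2468, 0.1379]
tool_rot: [-179.9, -0.0, 110.9]
force: [0.7, -0.3, -0.8]
grip_width: 0.0179
grasp_force: 35.0
```

apply_moves([
  [0,0,0.01,0,0,0,0.1],
  [0,0,0.02,0,0,0,0.1],
  [0,0,0.03,0,0,0,0.1],
  [0,0,0.04,0,0,0,0.1],
  [0,0,0.04,0,0,0,0.1],
])

```text
time_s: 21.9
tool_pos: [0.4812, -0.2468, 0.1299]
tool_rot: [-179.9, -0.0, 110.9]
force: [-0.4, 0.2, -0.4]
grip_width: 0.0178
grasp_force: 35.0
```

Free in the hole. 42 mm remain to the floor, so I'll go 38 mm and then ease down.

apply_moves([
  [0,0,0.02,0,0,0,0.1],
  [0,0,0.04,0,0,0,0.1],
  [0,0,0.06,0,0,0,0.1],
  [0,0,0.08,0,0,0,0.1],
  [0,0,0.1,0,0,0,0.1],
  [0,0,0.12,0,0,0,0.1],
  [0,0,0.14,0,0,0,0.1],
  [0,0,0.16,0,0,0,0.1],
  [0,0,0.18,0,0,0,0.1],
  [0,0,0.19,0,0,0,0.1],
  [0,0,0.19,0,0,0,0.1],
])

```text
time_s: 23.0
tool_pos: [0.4812, -0.2468, 0.0919]
tool_rot: [-179.9, -0.0, 110.9]
force: [0.0, 0.1, -0.3]
grip_width: 0.0178
grasp_force: 35.0
```

apply_moves([
  [0,0,0.005,0,0,0,0.1],
  [0,0,0.01,0,0,0,0.1],
  [0,0,0.015,0,0,0,0.1],
  [0,0,0.018,0,0,0,0.1],
  [0,0,0.018,0,0,0,0.1],
])

```text
time_s: 23.5
tool_pos: [0.4814, -0.2469, 0.0886]
tool_rot: [-180.0, -0.0, 110.9]
force: [0.8, 0.0, -0.6]
grip_width: 0.0177
grasp_force: 35.0
```

apply_moves([
  [0,0,0.003,0,0,0,0.1],
  [0,0,0.006,0,0,0,0.1],
  [0,0,0.009,0,0,0,0.1],
  [0,0,0.009,0,0,0,0.1],
])

```text
time_s: 23.9
tool_pos: [0.4813, -0.2468, 0.0867]
tool_rot: [-180.0, -0.0, 110.9]
force: [-0.4, -0.2, 0.1]
grip_width: 0.0176
grasp_force: 35.0
```

apply_moves([
  [0,0,0,0,0,0,0.25],
  [0,0,0,0,0,0,0.3],
  [0,0,0,0,0,0,0.6],
  [0,0,0,0,0,0,0.8],
  [0,0,0,0,0,0,0.8],
  [0,0,0,0,0,0,0.8],
  [0,0,0,0,0,0,0.8],
  [0,0,0,0,0,0,0.8],
  [0,0,0,0,0,0,0.8],
  [0,0,0,0,0,0,0.8],
])

```text
time_s: 24.9
tool_pos: [0.4814, -0.2469, 0.0868]
tool_rot: [-180.0, -0.0, 110.9]
force: [0.7, -0.4, -0.1]
grip_width: 0.0687
grasp_force: 0.0
```

apply_moves([
  [0,0,-0.05,0,0,0,0.8],
  [0,0,-0.1,0,0,0,0.8],
  [0,0,-0.2,0,0,0,0.8],
  [0,0,-0.35,0,0,0,0.8],
  [0,0,-0.5,0,0,0,0.8],
  [0,0,-0.65,0,0,0,0.8],
  [0,0,-0.7,0,0,0,0.8],
  [0,0,-0.7,0,0,0,0.8],
  [0,0,-0.7,0,0,0,0.8],
])

```text
time_s: 25.8
tool_pos: [0.4811, -0.2466, 0.2261]
tool_rot: [-179.9, -0.0, 110.9]
force: [0.2, -0.2, -0.9]
grip_width: 0.0698
grasp_force: 0.0
```

```bash
python3 - <<'E'
from h import *
s=viewer.read_camera("side");w=viewer.read_camera("wrist")
a=cv2.resize(s[130:330,250:450],(400,400),interpolation=cv2.INTER_CUBIC)
b=cv2.resize(w[100:300,220:420],(400,400),interpolation=cv2.INTER_CUBIC)
cv2.imwrite("pics/f.png",np.hstack([a,b])[:,:,::-1])
E
```

```text
(no output)
```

View pics/f.png

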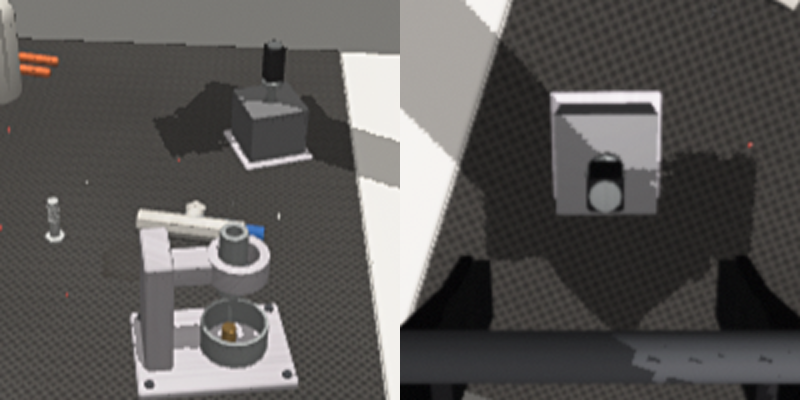

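The rod stands upright in its block (side crop (273,65)), the slug is in the cup (228,330), and the tee and bolt have not moved. The gripper is clear, so I'm handing in.

```bash
python3 -c "
from cell import env
print(env.sign_off())"
```

```text
the job is handed in; nothing more can be done
None
```

The slug is in the cup, pushed out with readings of about 10 N; the rod is back upright in its block and the tee and bolt were not touched, handed in at about 26 s (no verdict was returned).

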